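Take a hardness reading on the swash plate

ROBOT

A 6-joint arm with a two-finger parallel gripper is mounted at the origin on the work surface. World frame = base frame: x ahead of the robot, y to its left, z up, the work surface at z = 0. Lengths are in m, angles in rad, forces in N, time in s.
With the tool pointing down it reaches from about 0.375 to 0.9 m from the base axis. Payload 3.1 kg.
Tool frame: the origin (TCP) lies midway between the tips of the shut fingers; the grasp point (between the pads) lies 19 mm behind it; z points along the fingers, y is the line along which they close (so a half turn about z gives the same grasp; the last joint's range is limited). The gripper opens to 87 mm and grips with 3 to 60 N. Pads are 19 mm wide; open, the fingers measure 117 mm over their backs; the gripper's body (75 mm by 190 mm) begins 51 mm behind the grasp point.
Start: joints at [1.062, 0.527, 1.433, -0, 1.181, -0.178], TCP at [0.203, 0.591, 0.223] pointing down, gripper open.
Joint ranges: [-3.08, 3.08], [-0.75, 2.2], [0.22, 2.44], [-1.43, 4.57], [0, 2.65], [-2.85, 2.85]. Speed limits (rad/s): [2.79, 2.79, 3.14, 3.14, 3.14, 3.14].

INTERFACE

Orientations are given as a unit quaternion [x, y, z, w].
In Python, from rig import status, imaging, order gives the robot as it stands.
- The arm moves only by the tool arm_command, never from a script. Its argument "deltas" is one flat list of numbers, 5 for each row, row after row: the opening, from -1 (shut) to 1 (fully open), so that 0 is half open, then the shift along the tool's x, y, z in m, then the turn about the tool's z in rad. In form: [gripper, tx, ty, tz, roll, gripper, tx, ty, tz, roll, ...]. A call has 1 to 12 rows; each row shifts and turns the commanded pose from where the row before left it, along the tool's axes as they then stand; what a row does not reach is not made up. A row lasts 1/8 s, in which the tool goes at most 62.5 mm and 10.7 degrees, less where a joint would pass 70% of its speed; a pose out of reach is approached as far as the arm can. A call with a gripper value outside its range is refused whole. The fingers move at their own pace and stop on an object; "newtons" is the grip in N (left out, the last holds). Time passes only in rows, so rows that do not move let the fingers close. It gives the time, the measured TCP pose, the force, the opening and the grip force at its end, in the units of the state.
- status.get_obs(): the state, without advancing time (a new reading comes with each control period).
- imaging.camera(name): name is "scene" or "side" or "wrist"; returns (picture, depth): 480x640x3 uint8, red, green, blue; 480x640 float32, m along the optical axis (not along the pixel's ray), 0 where there is no reading.
- imaging.camera_params(name): a dict with "intrinsics" (3x3 intrinsics, pixels), "camera_from_world" (4x4, takes a point from world to camera coordinates). Camera axes: x right, y up, looking along -z (the intrinsics and any distortion apply to the point x, -y, -z); pixel columns grow to the right and rows downward; lengths in m; the calibration is good to about 2 mm. The wrist camera is an equidistant fisheye: a pixel r from the principal point sees the ray r / f radians off the axis. A picture is of the moment at which its call begins: read the wrist's pose just before it. camera_params takes no time and is no camera call; for the wrist camera it gives the pose at the moment of the call.
- order.hand_in(): hands the job in; it is judged then, once.
The state is a dict: "time": time; "q": joint angles; "joint_velocities": joint speeds; "joint_torque": joint torques, N m; "position": TCP position; "tool_rot": TCP orientation; "ft_force": force on the tool from outside, world axes, zero at the start; "moment": the same for the moment, N m; "grip_width": finger opening in m; "grip_force": force on a finger pad.
Only numpy, scipy, OpenCV 4.12 (cv2) and the standard library are available. Lean on these libraries where they do the work, as an engineer would, in place of code of your own. Each camera call takes 0.05 s, during which the arm holds its last target. There are 200 camera calls.

TASK

Turn the hardness tester's selector to the position with the long, wide mark. Then lift the cordless probe out of its holder and hold it square to the sloping face of the disc in the chuck, its spring tip inside the ring scribed there and pressed lightly, about half-way in; finish still holding it like that, the selector left where you set it. Don't hit the disc hard, and don't disturb the other things on the bench.

Things in the scene. Friction and masses are not known exactly. Their poses are not given: they have to be found in the camera images.
- selector (a joint): Selector of the tester, rad: 0 with its pointer at the first of five marks, growing clockwise seen from above; detents (felt clicks, about 0.06 N m) every 0.698 rad at 0, 0.698, 1.396, 2.094, 2.793. The long wide mark (17 x 6 mm; the other four 6 x 2 mm) is the third, at 1.396. It starts in the first or second detent, rarely on the ridge between.
- selector_grip (a point): Grip point on the selector's axis, 31 mm above the box's top, 91 mm above the bench. The bar is 42 mm long (this frame's x), 14 mm wide (y), and runs from 23 mm below to 7 mm above this point, on a round skirt of 44 mm diameter. Turns with the knob; the pointer (white line) is on the -x end; z up.
- console: Grey tester box fixed to the bench, 120 (x) x 172 (y) x 60 mm high, with a screen and the selector on its flat top. Origin under its centre. At selector 0 the bar lies along the box's x, the pointer towards its -x.
- holder: Grey block fixed to the bench, 70 (x) x 64 (y) x 75 mm high, with a 20 mm square hole right through from top to bottom; the probe stands in it. Origin under its centre.
- probe: Cordless pen probe, 126 mm, 0.2 kg. Origin at the relaxed tip's end, z along the axis from tip to cap. Steel tip 6 mm diameter, z 0 to 20 mm; barrel 16 mm diameter, to 60 mm; black square grip 26 x 26 mm (sides along x and y), 60 to 118 mm; cap to 126 mm. Stands upright in the holder, the grip's underside on the holder's top, origin 15 mm above the bench.
- probe_tip (a point): The very end of the spring tip (3 mm flat, bevelled to 6 mm diameter); moves with the tip.
- tip (a joint): How far the spring tip is pushed into the probe, m: 0 relaxed, 0.008 fully in. It takes about 0.6 N to start and 600 N/m after that (3 N half-way); beyond fully in it is rigid.
- chuck: Steel three-jaw lathe chuck fixed face up on the bench, 124 mm diameter, 54 mm high, jaws to 76 mm; it grips the hub of the disc. Origin under its centre; at yaw 0 the disc's face leans towards -x.
- disc: Bare aluminium swash plate, fixed in the chuck: a disc 76 mm in diameter and 12 mm thick, askew by 20 degrees (0.35 rad). Origin at the centre of its flat upper face, about 112 mm above the bench; its z is the outward normal of that face, leaning 20 degrees from vertical towards the chuck's -x. Three small dark drilled holes of 7 mm are not the spot.
- spot (a point): Centre of the scribed ring on the disc's upper face (dark ring, 16 mm inside and 20 mm outside diameter, with a centre dot), 12 mm along the disc's x and 16 mm along its y from the face's centre. Same axes as the disc: z is the outward normal.
- bush: Bystander: brass bush, 44 mm diameter, 30 mm high; origin under its centre.
- centre: Bystander: steel lathe centre standing on end, 40 mm diameter, 68 mm high; origin under its centre.
- caliper: Bystander: caliper lying flat, 190 mm long; origin at the middle of its beam.
- chuck_key: Bystander: T-shaped chuck key lying flat, about 120 x 110 mm; origin at the middle of its shaft.
- tool_bit: Bystander: lathe tool bit 14 x 100 x 14 mm lying flat; origin under its centre.
- screwdriver: Bystander: screwdriver with a green handle, lying flat.
- can: Bystander: blue can, 62 mm diameter, 150 mm high; origin under its centre.
Things that resemble listed ones, but are neither listed nor needed, are in the scene too. What is meant by the probe is not pink, and is the smaller of those in its own colour. What is shaped like the chuck but pink or yellow is not meant.

How it is judged:
By the outcome, as a careful person would: the job done as asked, in the order asked, and still so for the second after the job is handed in, while the arm keeps its last pose, push and grip.
It also fails if it takes over 48 s, if anything falls off the work surface, if the arm or the gripper's body presses on something with over 40 N, if the wrist force passes 120 N, or if a joint passes its speed limit or range.

## Working session

There is one attempt and no reset: what is moved stays moved. The work goes in short steps, Python scripts to look and compute and a tool call to move; the robot and the scene stay as the last step left them, time stands still between calls to the robot, and variables do not carry over. Pictures are saved under pics/ and viewed, at most 10 in all, crops included, and the job is handed in when it is done.

Besides the shell and the picture viewer there is one more tool, called after "Emit:" as name(argument=value, ...), one argument or row to a line, values as JSON. arm_command: Moves the arm, as the interface text tells. Its arguments: {"type":"object","properties":{"deltas":{"type":"array"},"newtons":{"type":"number"}},"required":["deltas"]}

```bash
mkdir -p pics; ls
python3 - <<'E'
from rig import status, imaging
import cv2, numpy as np
print(status.get_obs())
for n in("scene","side"):
    p,d=imaging.camera(n); cv2.imwrite(f"pics/{n}0.png",p[...,::-1]); np.savez(f"pics/{n}0.npz",p=p,d=d)
    c=imaging.camera_params(n); print(n,{k:np.round(v,3).tolist() if not isinstance(v,str) else v for k,v in c.items()})
E
```

```text
pics
{'time': 0.0, 'q': array([ 1.06149823e+00,  5.28451830e-01,  1.43389722e+00, -4.40778289e-05,
        1.18138266e+00, -1.78519915e-01]), 'joint_velocities': array([-0.00065113,  0.00057924, -0.00184917, -0.00013547,  0.00032023,
       -0.00306496]), 'joint_torque': array([ 5.34405099e-04, -4.40044177e+01, -1.76595461e+01,  6.35159388e-02,
        5.81065798e-02, -1.42730578e-04]), 'position': array([0.20262195, 0.59047388, 0.22158205]), 'tool_rot': array([ 1.64627756e-01,  9.86355188e-01, -1.01377620e-03, -3.41427416e-04]), 'ft_force': array([-0.70856152, -0.06053629,  0.47118993]), 'moment': array([-0.01477856,  0.05706017,  0.01281932]), 'grip_force': 0.0, 'grip_width': 0.08712535165049462}
scene {'intrinsics': [[436.473, 0.0, 317.209], [0.0, 436.473, 243.704], [0.0, 0.0, 1.0]], 'camera_from_world': [[0.626, 0.779, -0.021, -0.36], [-0.497, 0.42, 0.759, 0.221], [0.601, -0.465, 0.651, -1.421], [0.0, 0.0, 0.0, 1.0]]}
side {'intrinsics': [[541.888, 0.0, 318.178], [0.0, 541.888, 243.535], [0.0, 0.0, 1.0]], 'camera_from_world': [[-0.986, -0.166, 0.003, 0.558], [0.12, -0.703, 0.701, -0.149], [-0.114, 0.691, 0.713, -1.632], [0.0, 0.0, 0.0, 1.0]]}
```

View pics/scene0.png

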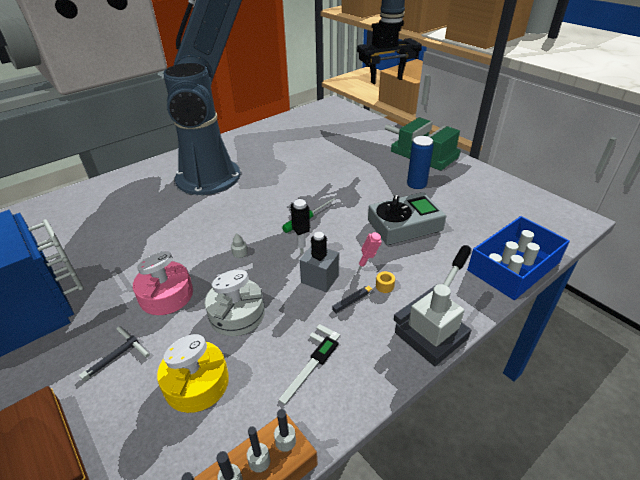

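View pics/side0.png

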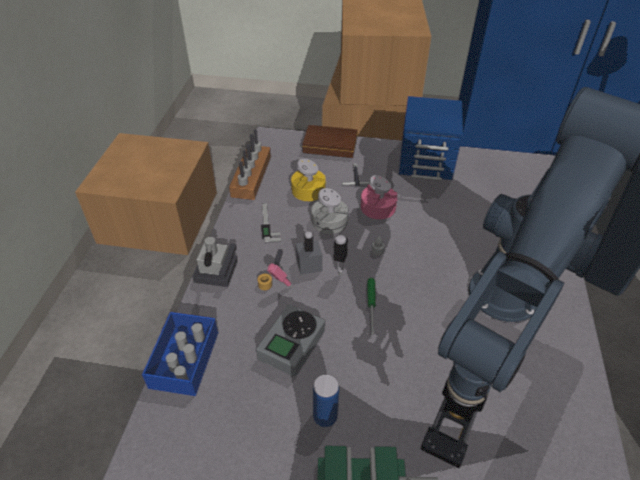

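The scene view shows the console at (405,215), with its selector at (395,208). There are three probe candidates: black in the holder (319,250), black standing free (300,225) and pink (370,245). There are three chucks: grey (235,300), pink (162,285) and yellow (193,375). The smaller black probe, in the holder, and the grey chuck fit the description. I'll confirm with crops.

```bash
cat > h.py <<'E'
import numpy as np, cv2
from rig import status, imaging
def par(n):
    c=imaging.camera_params(n); return np.array(c["intrinsics"]),np.array(c["camera_from_world"])
def deproj(n,uv,z=None,d=None,pr=None):
    """world point of pixel: at world height z, or at depth d"""
    K,T=pr or par(n); uv=np.array(uv,float)
    if n=="wrist":
        v=uv-K[:2,2]; r=np.linalg.norm(v); t=r/K[0,0]; r=max(r,1e-9)
        ray=np.array([v[0]/r*np.sin(t),-v[1]/r*np.sin(t),-np.cos(t)])
    else: ray=np.array([(uv[0]-K[0,2])/K[0,0],-(uv[1]-K[1,2])/K[1,1],-1])
    R=T[:3,:3]; o=-R.T@T[:3,3]; w=R.T@ray
    return o+w*((z-o[2])/w[2] if z is not None else d/-ray[2])
def proj(n,P,pr=None):
    K,T=pr or par(n); c=T[:3,:3]@np.array(P,float)+T[:3,3]; c=np.array([c[0],-c[1],-c[2]])
    if n=="wrist":
        r=np.hypot(*c[:2]); t=np.arctan2(r,c[2]); return K[:2,2]+K[0,0]*t*c[:2]/max(r,1e-9)
    return K[:2,2]+K[0,0]*c[:2]/c[2]
def crop(p,x,y,w,h,s): return cv2.resize(p[y:y+h,x:x+w],None,fx=s,fy=s,interpolation=cv2.INTER_CUBIC)
E
python3 - <<'E'
from h import *
s=cv2.imread("pics/scene0.png"); d=cv2.imread("pics/side0.png")
a=crop(s,360,180,100,75,4); b=crop(s,270,190,100,75,4)[:300,:400]; c=crop(s,195,258,100,75,4); e=crop(d,250,300,100,75,4)
cv2.imwrite("pics/c1.png",np.vstack([np.hstack([a,b]),np.hstack([c,e])]))
E
```

```text
(no output)
```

View pics/c1.png

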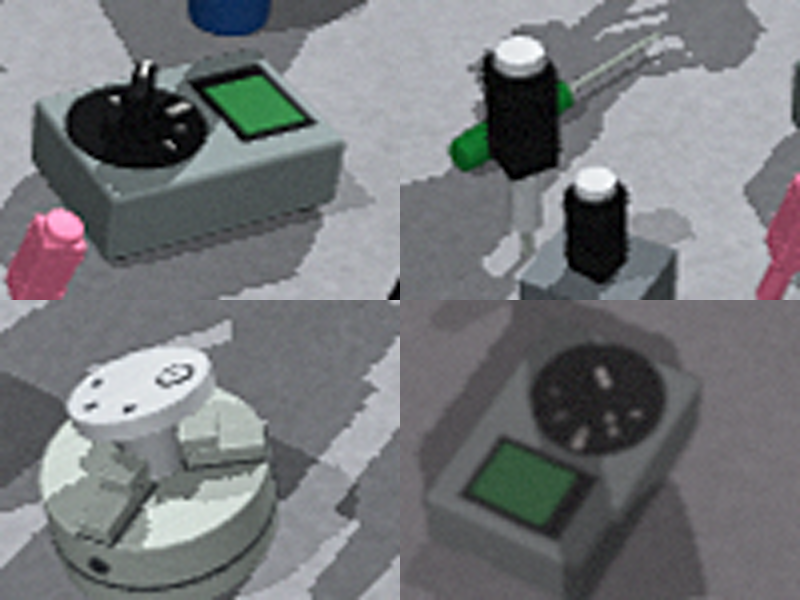

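The crops confirm it: the probe in the holder is the smaller black one, and the grey chuck carries the disc, with the ring at about (238,352). Next I'll measure rough poses.

Run:
```python
from h import *
for nm,uv,z in [("con L",(368.75,205.5),.06),("con F",(388,228.75),.06),("con R",(445.75,215),.06),("con B",(420,193.7),.06),("knob",(394.5,211.3),.068),
 ("holdF",(319.5,262),.075),("probecap",(319,235),.141),("decoycap",(300,202),.18),("decoytip",(300,258),0),("ring",(238.5,352-258+258 if 0 else 276.5),.117),("chuck",(233,300),.054)]:
    print(nm,np.round(deproj("scene",uv,z),3))
for nm,uv,z in [("knob side",(299,325),.068),("can",(326,420),0),("probecap",(309,235),.141),("decoycap",(341,239),.18),("discc",(329,198),.112)]:
    print(nm,np.round(deproj("side",uv,z),3))
K,T=par("wrist");o=status.get_obs();print(K,np.round(T,3))
```

```text
con L [0.519 0.225 0.06 ]
con F [0.622 0.192 0.06 ]
con R [0.679 0.347 0.06 ]
con B [0.57  0.372 0.06 ]
knob [0.589 0.249 0.068]
holdF [ 0.619 -0.027  0.075]
probecap [ 0.607 -0.017  0.141]
decoycap [ 0.525 -0.005  0.18 ]
decoytip [ 0.512 -0.006  0.   ]
ring [ 0.581 -0.21   0.117]
chuck [ 0.575 -0.23   0.054]
knob side [0.573 0.267 0.068]
can [0.463 0.49  0.   ]
probecap [ 0.594 -0.006  0.141]
decoycap [0.495 0.033 0.18 ]
discc [ 0.566 -0.215  0.112]
[[371.64829954   0.         320.49415307]
 [  0.         371.64829954 233.43249482]
 [  0.           0.           1.        ]] [[ 0.323  0.946 -0.002 -0.625]
 [-0.901  0.307 -0.306  0.039]
 [-0.289  0.101  0.952 -0.392]
 [ 0.     0.     0.     1.   ]]
```

Emit:
arm_command(
  deltas=[1,-0.0466,-0.0194,0,0,1,-0.0466,-0.0194,0,0,1,-0.0466,-0.0194,0,0,1,-0.0466,-0.0194,0,0,1,-0.0466,-0.0194,0,0,1,-0.0466,-0.0194,0,0,1,-0.0466,-0.0194,0,0,1,-0.0466,-0.0194,0,0,1,-0.0466,-0.0194,0,0,1,-0.0466,-0.0194,0,0,1,0,0,0,0,1,0,0,0,0],
)

```text
time: 1.6
position: [0.5798, 0.2562, 0.2218]
tool_rot: [0.165, 0.986, -0.0, -0.001]
ft_force: [0.1, -0.7, 0.4]
grip_width: 0.087
grip_force: 0.0
```

```bash
cat > w.py <<'E'
import sys
from h import *
n=sys.argv[1]; K,T=par("wrist"); p,d=imaging.camera("wrist"); np.savez(f"pics/{n}.npz",p=p,d=d,K=K,T=T)
cv2.imwrite(f"pics/{n}.png",p[...,::-1]); o=status.get_obs(); print(o["time"],o["position"],o["tool_rot"],o["q"])
E
python3 w.py w1
```

```text
1.65 [0.5794253  0.25677498 0.22199547] [ 1.64376520e-01  9.86397153e-01 -1.67327621e-04 -9.93971339e-04] [ 2.40863075e-01  5.40897358e-01  1.40851278e+00  5.13648065e-04
  1.19414107e+00 -9.99870676e-01]
```

View pics/w1.png

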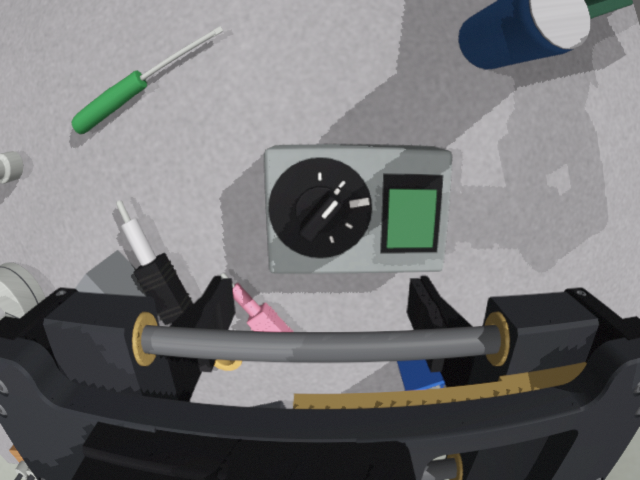

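The wrist view shows the dial centred at (320,207), with the long wide mark (the third) at (359,203). The pointer (330,209) aims at the second mark (341,184), so I need one detent clockwise.

Run:
```python
from h import *
f=np.load("pics/w1.npz");pr=(f["K"],f["T"])
for n,uv,z in [("c1",(265,149),.06),("c2",(451,150),.06),("c3",(442,271),.06),("c4",(270,271),.06),("dial",(320,207),.062),("m1",(320,176),.061),("m2",(341,184),.061),("m3",(359,203),.061),("m4",(348,226),.061),("m5",(332,239),.061),("ptrA",(323,217),.098),("ptrB",(337,202),.098)]:
    print(n,np.round(deproj("wrist",uv,z,pr=pr),4))
print(proj("wrist",status.get_obs()["position"],pr), [f["d"][v,u] for u,v in((265+10,160),(330,209))])
s=f["p"][130:290,240:470,::-1]
cv2.imwrite("pics/w1c.png",cv2.resize(s,None,fx=3.4,fy=3.4,interpolation=cv2.INTER_CUBIC))
```

```text
c1 [0.5102 0.23   0.06  ]
c2 [0.5625 0.3879 0.06  ]
c3 [0.6747 0.3514 0.06  ]
c4 [0.6192 0.1929 0.06  ]
dial [0.5751 0.2585 0.062 ]
m1 [0.5488 0.2675 0.061 ]
m2 [0.5615 0.2827 0.061 ]
m3 [0.583  0.2927 0.061 ]
m4 [0.6003 0.2768 0.061 ]
m5 [0.6074 0.2591 0.061 ]
ptrA [0.5754 0.261  0.098 ]
ptrB [0.5673 0.2755 0.098 ]
[318.75584206 294.12409598] [np.float32(0.31826448), np.float32(0.29329035)]
```

View pics/w1c.png

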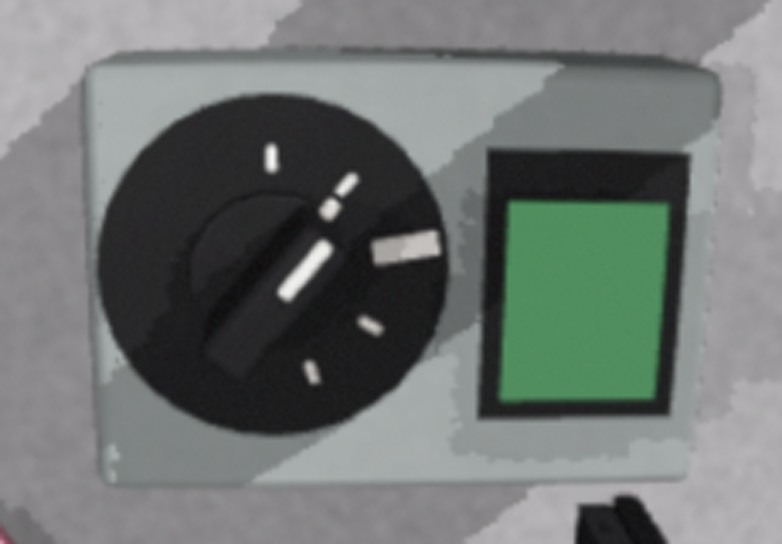

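Emit:
arm_command(
  deltas=[1,0.003,0.001,0,0,1,0,0,0.03,0.1715,1,0,0,0.04,0.1715,1,0,0,0.04,0.1715,1,0,0,0.037,0.1715,1,0,0,0,0,-0.6,0,0,0,0,-1,0,0,0,0,-1,0,0,0,0,-1,0,0,0,0],
  newtons=15,
)

```text
time: 2.9
position: [0.5786, 0.2582, 0.0764]
tool_rot: [0.487, 0.874, 0.0, 0.001]
ft_force: [1.1, -0.4, 0.5]
grip_width: 0.0548
grip_force: 0.0
```

Emit:
arm_command(
  deltas=[-1,0,0,0,0,-1,0,0,0,0,-1,0,0,0,0,-1,0,0,0,0,-1,0,0,0,0],
)

```text
time: 3.52
position: [0.5758, 0.2568, 0.0753]
tool_rot: [0.486, 0.874, -0.003, -0.002]
ft_force: [-4.0, -3.8, 2.7]
grip_width: 0.0135
grip_force: 15.0
```

Emit:
arm_command(
  deltas=[-1,0,0,0,0.14,-1,0,0,0,0.14,-1,0,0,0,0.14,-1,0,0,0,0.14,-1,0,0,0,0.14,-1,0,0,0,0,-1,0,0,0,0],
)

```text
time: 4.4
position: [0.5758, 0.2568, 0.0753]
tool_rot: [0.757, 0.654, -0.003, -0.001]
ft_force: [-3.3, -4.1, 3.6]
grip_width: 0.0139
grip_force: 15.0
```

Emit:
arm_command(
  deltas=[1,0,0,0,0,1,0,0,0,0,1,0,0,0,0,1,0,0,-0.05,0,1,0,0,-0.05,0,1,0,0,-0.06,0,1,0,0,0,0],
)

```text
time: 5.28
position: [0.582, 0.2594, 0.2419]
tool_rot: [0.757, 0.654, 0.006, 0.003]
ft_force: [0.1, -0.7, 0.3]
grip_width: 0.0759
grip_force: 0.0
```

```bash
python3 w.py w2
python3 - <<'E'
from h import *
f=np.load("pics/w2.npz");pr=(f["K"],f["T"]); u,v=proj("wrist",(.577,.2585,.08),pr).astype(int); print(u,v)
u0,v0=max(u-70,0),max(v-55,0)
cv2.imwrite("pics/w2c.png",crop(f["p"][...,::-1],u0,v0,140,110,4)); print(u0,v0)
E
```

```text
5.325 [0.57983825 0.25876658 0.23855856] [0.75672547 0.65372417 0.00301424 0.00148172] [2.43995321e-01 5.21904147e-01 1.39406919e+00 8.31604233e-05
 1.21890228e+00 3.89762672e-01]
311 216
241 161
```

View pics/w2c.png

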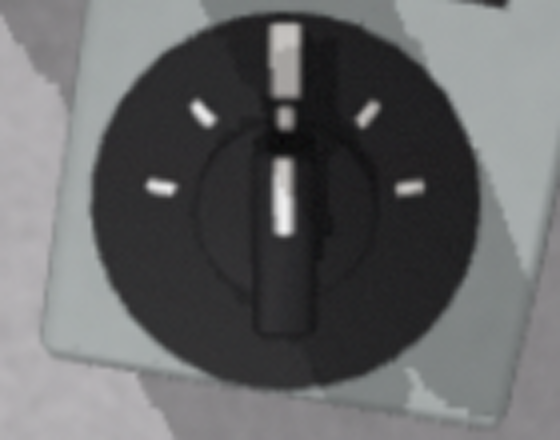

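The selector pointer (285,195 in the crop) now lines up with the long wide mark (285,60). Next is the holder.

Emit:
arm_command(
  deltas=[1,-0.0507,0.0115,-0.012,0,1,-0.0507,0.0115,-0.012,0,1,-0.0507,0.0115,-0.012,0,1,-0.0507,0.0115,-0.012,0,1,-0.0507,0.0115,-0.012,0,1,0,0,0,0,1,0,0,0,0],
)

```text
time: 6.2
position: [0.5972, -0.0006, 0.2937]
tool_rot: [0.757, 0.653, -0.001, -0.002]
ft_force: [-0.1, 0.2, 0.2]
grip_width: 0.0869
grip_force: 0.0
```

```bash
python3 w.py w3
```

```text
6.25 [5.97167432e-01 2.25350510e-05 2.93877140e-01] [ 0.75661277  0.65386071 -0.00088873 -0.00157973] [-1.87224905e-01  4.19029563e-01  1.41471335e+00  5.91767227e-04
  1.31142950e+00 -4.19359404e-02]
```

View pics/w3.png

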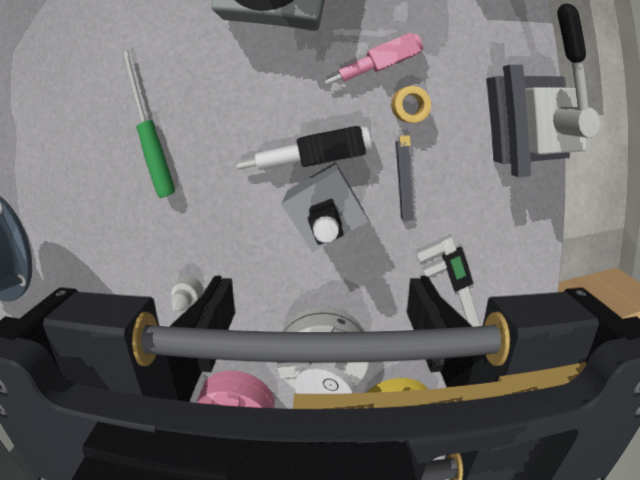

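The wrist view shows the holder's top at about (326,208) and the probe's cap at (326,229). The larger decoy lies flat at (335,147), the disc is at (325,385), and the ring is at (330,384). I'll fit the holder, probe and disc from the depth data.

```bash
cat >> h.py <<'E'
def cloud(n,d,pr):
    K,T=pr; v,u=np.mgrid[:480,:640].astype(float); x=u-K[0,2]; y=v-K[1,2]
    if n=="wrist":
        r=np.hypot(x,y)+1e-9; t=r/K[0,0]; k=np.tan(t)/r
    else: k=1/K[0,0]
    P=np.stack([x*k*d,-y*k*d,-d],-1); return (P-T[:3,3])@T[:3,:3]
E
python3 - <<'E'
from h import *
f=np.load("pics/w3.npz");pr=(f["K"],f["T"]); P=cloud("wrist",f["d"],pr); ok=f["d"]>0
def rep(nm,P,ok,cx,cy,rad,z0,z1):
    m=ok&(np.hypot(P[...,0]-cx,P[...,1]-cy)<rad)&(P[...,2]>z0)&(P[...,2]<z1)
    Q=P[m]; r=cv2.minAreaRect((Q[:,:2]*1000).astype(np.float32)); print(nm,len(Q),Q.mean(0).round(4),r); return Q
rep("holder",P,ok,.6,-.01,.07,.068,.082)
for z in (.095,.105,.115,.125,.133): rep("grip%.3f"%z,P,ok,.6,-.01,.05,z-.005,z+.005)
rep("cap",P,ok,.6,-.01,.05,.136,.15)
print("bench z",np.median(P[160:240,230:270,2]))
for n in("scene","side"):
    g=np.load(f"pics/{n}0.npz");q=par(n);C=cloud(n,g["d"],q);o=g["d"]>0
    rep(n+" holder",C,o,.6,-.01,.07,.070,.080); rep(n+" cap",C,o,.6,-.01,.05,.137,.15)
    # disc plane: points around
    m=o&(np.hypot(C[...,0]-.575,C[...,1]+.215)<.06)&(C[...,2]>.092)&(C[...,2]<.14)
    Q=C[m]; c=Q.mean(0)
    for i in range(8):
        c=Q.mean(0); nn=np.linalg.svd(Q-c)[2][2]; nn*=np.sign(nn[2]); e=(C[m]-c)@nn; Q=C[m][abs(e)<max(.002,.01/(i+1))]
    a=np.degrees(np.arctan2(nn[1],nn[0])); 
    B=np.linalg.svd(np.eye(3)-np.outer(nn,nn))[0][:,:2]
    (x,y),rr=cv2.minEnclosingCircle(((Q-c)@B*1000).astype(np.float32)); print(n,"disc",len(Q),"n",nn.round(4),"lean",np.degrees(np.arccos(nn[2])).round(2),"az",a.round(2),"c",(c+B@[x/1000,y/1000]).round(4),rr)
print("ring scene",proj("scene",(0,0,0)))
E
```

```text
holder 2768 [ 0.6005 -0.0078  0.0748] ((600.0036010742188, -13.876518249511719), (71.02706146240234, 65.19105529785156), 22.749046325683594)
grip0.095 83 [ 0.6025 -0.0043  0.0948] ((604.9307250976562, -6.931343078613281), (19.372314453125, 35.73950958251953), 58.94102478027344)
grip0.105 71 [ 0.6003 -0.0035  0.1048] ((604.5933837890625, -6.281833648681641), (15.93448257446289, 32.955352783203125), 60.3227653503418)
grip0.115 63 [ 0.5989 -0.0029  0.1145] ((602.6929931640625, -4.600872993469238), (13.843515396118164, 30.374570846557617), 68.054931640625)
grip0.125 110 [ 0.6018 -0.0042  0.1251] ((605.2513427734375, -6.632274627685547), (18.543197631835938, 37.530460357666016), 58.99348449707031)
grip0.133 361 [ 0.6008 -0.0101  0.1329] ((600.5896606445312, -14.64875602722168), (26.71451187133789, 27.24007225036621), 12.331957817077637)
cap 481 [ 0.6005 -0.0138  0.1393] ((600.4713134765625, -14.164213180541992), (21.96039581298828, 22.140668869018555), 53.349185943603516)
bench z -8.613345118197261e-05
scene holder 434 [ 0.609  -0.019   0.0738] ((600.7360229492188, -12.91275405883789), (71.27667999267578, 67.9893798828125), 23.05497169494629)
scene cap 45 [ 0.6023 -0.015   0.1386] ((602.2416381835938, -14.916318893432617), (19.92523193359375, 19.012405395507812), 50.580467224121094)
scene disc 465 n [-0.3388  0.0054  0.9408] lean 19.81 az 179.09 c [ 0.5681 -0.2249  0.111 ] 38.53512954711914
side holder 265 [ 0.5965 -0.0071  0.0747] ((596.9473876953125, -12.008960723876953), (70.41993713378906, 70.28004455566406), 22.08967399597168)
side cap 27 [ 0.5966 -0.0105  0.1399] ((595.6619873046875, -10.879908561706543), (24.34680938720703, 19.393373489379883), 87.09368896484375)
side disc 150 n [-0.335  -0.0013  0.9422] lean 19.57 az -179.77 c [ 0.5674 -0.2222  0.1121] 42.2634391784668
ring scene [206.70556487 175.91243462]
```

Emit:
arm_command(
  deltas=[1,-0.0134,0.0051,0,0,1,0,0,0.015,0.1717,1,0,0,0.015,0.1717,1,0,0,0.015,0.1717,1,0,0,0.015,0.1717,1,0,0,0.015,0.1717,1,0,0,0.009,0.1717,1,0,0,0,0,1,0,0,0,0],
)

```text
time: 7.38
position: [0.6016, -0.0148, 0.2118]
tool_rot: [0.98, 0.198, 0.0, 0.0]
ft_force: [0.0, 0.2, 0.7]
grip_width: 0.0864
grip_force: 0.0
```

```bash
python3 w.py w4
python3 - <<'E'
from h import *
f=np.load("pics/w4.npz");pr=(f["K"],f["T"]); P=cloud("wrist",f["d"],pr); ok=f["d"]>0
for nm,z0,z1,r in(("hold",.068,.082,.07),("top",.130,.1365,.035),("cap",.137,.15,.035)):
    m=ok&(np.hypot(P[...,0]-.6,P[...,1]+.014)<r)&(P[...,2]>z0)&(P[...,2]<z1); Q=P[m]
    print(nm,len(Q),Q.mean(0).round(4),cv2.minAreaRect((Q[:,:2]*1000).astype(np.float32)))
E
```

```text
7.425 [ 0.60170816 -0.01489904  0.21200333] [9.80358575e-01 1.97222768e-01 4.34015860e-04 2.37152205e-04] [-2.10189537e-01  5.07767955e-01  1.50458396e+00 -9.98774661e-05
  1.12825571e+00  9.63600995e-01]
hold 4279 [ 0.6071 -0.0108  0.0747] ((600.1015625, -14.292129516601562), (71.04225158691406, 64.03303527832031), 22.634864807128906)
top 504 [ 0.6047 -0.0131  0.1327] ((600.5086669921875, -14.729793548583984), (27.2373104095459, 25.956424713134766), 13.983041763305664)
cap 794 [ 0.6011 -0.0144  0.1393] ((600.71826171875, -14.840607643127441), (21.650054931640625, 21.694805145263672), 22.439178466796875)
```

Emit:
arm_command(
  deltas=[1,-0.001,0,0,0.153,1,0,0,0.04,0,1,0,0,0.04,0,1,0,0,0.041,0,-1,0,0,0,0,-1,0,0,0,0,-1,0,0,0,0,-1,0,0,0,0,-1,0,0,0,0,-1,0,0,0,0,-1,0,0,0,0,-1,0,0,0,0],
  newtons=18,
)

```text
time: 8.93
position: [0.6003, -0.0153, 0.0906]
tool_rot: [0.993, 0.121, -0.0, -0.0]
ft_force: [-0.1, -0.5, 0.6]
grip_width: 0.0261
grip_force: 17.9
```

Emit:
arm_command(
  deltas=[-1,0,0,-0.018,0,-1,0,0,-0.018,0,-1,0,0,0,-0.153,-1,0,0,0,0,-1,-0.004,0,0,0,-1,-0.004,0,0,0,-1,-0.004,0,0,0,-1,-0.004,0,0,0,-1,-0.004,0,0,0,-1,-0.004,0,0.0005,0,-1,-0.004,0,0.0005,0,-1,0,0,0,0],
)

```text
time: 10.42
position: [0.5739, -0.0266, 0.1254]
tool_rot: [0.981, 0.196, -0.001, 0.0]
ft_force: [3.8, 1.8, 1.3]
grip_width: 0.0259
grip_force: 18.0
```

Run:
```python
from h import *
p,d=imaging.camera("side");q,e=imaging.camera("scene"); np.savez("pics/p1.npz",p=p,d=d,q=q,e=e)
o=status.get_obs();P=o["position"]
im=[]
for n,a in(("side",p),("scene",q)):
    u,v=proj(n,P).astype(int); print(n,u,v); im.append(crop(a[...,::-1],u-40,v-45,80,110,5)[:550,:400])
cv2.imwrite("pics/p1.png",np.hstack(im)); print(P)
```

```text
side 316 234
scene 306 235
[ 0.5740032  -0.02654772  0.12537618]
```

View pics/p1.png

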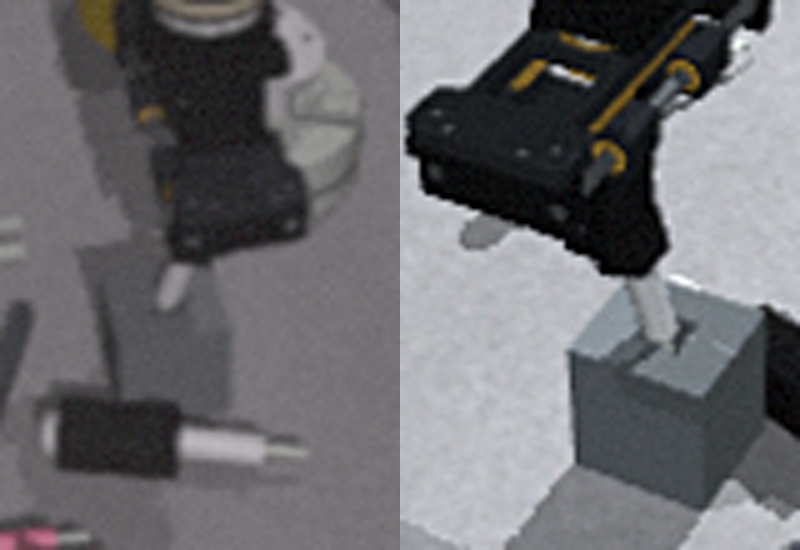

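The probe has tilted in the grip, with its barrel still in the hole at scene crop (655,330). I'll lift it out, grip harder and measure the tilt.

Emit:
arm_command(
  deltas=[-1,0,0,-0.02,0,-1,0,0,-0.04,0,-1,0,0,-0.05,0,-1,0,0,-0.03,0,-1,0,0,0,0,-1,0,0,0,0],
  newtons=45,
)

```text
time: 11.28
position: [0.5721, -0.026, 0.2632]
tool_rot: [0.981, 0.196, -0.003, -0.001]
ft_force: [-0.7, -0.6, -2.1]
grip_width: 0.0256
grip_force: 45.0
```

```bash
cat > axis.py <<'E'
from h import *
from scipy.optimize import least_squares
from scipy.spatial.transform import Rotation as R
n="wrist"
K,T=par(n); p,d=imaging.camera(n); o=status.get_obs(); t=o["position"]; Rt=R.from_quat(o["tool_rot"]).as_matrix()
np.savez("pics/ax.npz",p=p,d=d,K=K,T=T,t=t,Rt=Rt)
L=(cloud(n,d,(K,T))-t)@Rt; m=(d>0)&(np.abs(L[...,1])<.011)&(L[...,0]>-.03)&(L[...,0]<.07)&(L[...,2]>.004)&(L[...,2]<.09)
Q=L[m]; print(len(Q),Q.min(0).round(4),Q.max(0).round(4),"f",o["ft_force"],o["grip_width"],t)
# barrel: axis through (x0,y0,-.019)+s*(sx,sy,1); radius 8 (tip 3) : fit on barrel points
def dist(v,Q):
    a=np.array([v[2],v[3],1]); a/=np.linalg.norm(a); w=Q-[v[0],v[1],-.019]; s=w@a; return np.linalg.norm(w-np.outer(s,a),axis=1),s
v=np.array([0,0,.36,0]);
for i in range(4):
    r,s=dist(v,Q); b=(s>.037)&(s<.073)&(r<.013) if i else (s>.036)&(s<.074)
    v=least_squares(lambda v:dist(v,Q[b])[0]-.008,v,loss="soft_l1",f_scale=.001).x
r,s=dist(v,Q); k=(r<.011)&(s>.03)
print("fit",v.round(4),"tilt x,y deg",np.degrees(np.arctan(v[2:])).round(2),"n",b.sum(),"rms",np.sqrt(np.mean((r[b]-.008)**2)))
print("max s (tip end from grasp)",np.sort(s[k])[-8:].round(4)); h,e=np.histogram(s[k],np.arange(.03,.11,.004)); 
print([(e[i].round(3),h[i],np.median(r[k][(s[k]>=e[i])&(s[k]<e[i+1])]).round(4)) for i in range(len(h)) if h[i]])
E
python3 axis.py
```

```text
1274 [ 0.0199 -0.011   0.004 ] [0.035  0.0108 0.0688] f [ 0.00157297 -0.06483386 -0.99455076] 0.025743949584598816 [ 0.57218464 -0.02590045  0.26287046]
fit [ 0.0035  0.      0.325  -0.0024] tilt x,y deg [18.01 -0.14] n 918 rms 0.00034021759378666103
max s (tip end from grasp) [0.0908 0.091  0.0917 0.0922 0.0922 0.0923 0.0925 0.093 ]
[(np.float64(0.038), np.int64(35), np.float64(0.008)), (np.float64(0.042), np.int64(112), np.float64(0.008)), (np.float64(0.046), np.int64(126), np.float64(0.008)), (np.float64(0.05), np.int64(131), np.float64(0.008)), (np.float64(0.054), np.int64(114), np.float64(0.008)), (np.float64(0.058), np.int64(117), np.float64(0.0079)), (np.float64(0.062), np.int64(110), np.float64(0.008)), (np.float64(0.066), np.int64(103), np.float64(0.008)), (np.float64(0.07), np.int64(83), np.float64(0.008)), (np.float64(0.074), np.int64(1), np.float64(0.0077)), (np.float64(0.078), np.int64(3), np.float64(0.0033)), (np.float64(0.082), np.int64(28), np.float64(0.0032)), (np.float64(0.086), np.int64(32), np.float64(0.0032)), (np.float64(0.09), np.int64(15), np.float64(0.003))]
```

The tilt measures 18.0° and the face leans about 19.8°. I'll correct it by pushing the barrel gently against the holder's outer top edge.

Emit:
arm_command(
  deltas=[-1,0.052,0,0,0,-1,0,0,0.05,0,-1,0,0,0.05,0,-1,0,0,0.039,0,-1,0,0,0,0,-1,-0.003,0,0,0,-1,-0.003,0,0,0,-1,-0.0025,0,0,0,-1,-0.0015,0,0,0,-1,0,0,0,0],
  newtons=18,
)

```text
time: 12.58
position: [0.6145, -0.01, 0.1277]
tool_rot: [0.981, 0.196, 0.002, 0.0]
ft_force: [0.5, 0.4, 0.4]
grip_width: 0.0258
grip_force: 18.0
```

```bash
python3 axis.py
```

```text
1478 [ 0.0107 -0.011   0.004 ] [0.0355 0.0109 0.0898] f [2.49181403 1.48129203 0.82937992] 0.026048326781055654 [ 0.61450219 -0.01000729  0.12754405]
fit [ 3.6e-03 -1.0e-04  3.3e-01 -1.2e-03] tilt x,y deg [18.26 -0.07] n 943 rms 0.0005396599225168955
max s (tip end from grasp) [0.0912 0.0914 0.0917 0.0917 0.092  0.0921 0.0925 0.0925]
[(np.float64(0.038), np.int64(42), np.float64(0.0081)), (np.float64(0.042), np.int64(117), np.float64(0.008)), (np.float64(0.046), np.int64(123), np.float64(0.008)), (np.float64(0.05), np.int64(129), np.float64(0.008)), (np.float64(0.054), np.int64(117), np.float64(0.008)), (np.float64(0.058), np.int64(127), np.float64(0.008)), (np.float64(0.062), np.int64(104), np.float64(0.0081)), (np.float64(0.066), np.int64(99), np.float64(0.0079)), (np.float64(0.07), np.int64(94), np.float64(0.008)), (np.float64(0.074), np.int64(1), np.float64(0.0076)), (np.float64(0.078), np.int64(3), np.float64(0.0036)), (np.float64(0.082), np.int64(23), np.float64(0.0032)), (np.float64(0.086), np.int64(36), np.float64(0.0031)), (np.float64(0.09), np.int64(15), np.float64(0.0033))]
```

Contact has just begun (about 2.9 N, 18.3°). I'll push about 3 mm more.

Emit:
arm_command(
  deltas=[-1,-0.0015,0,0,0,-1,-0.0015,0,0,0,-1,0,0,0,0],
)

```text
time: 13.0
position: [0.6114, -0.0113, 0.1268]
tool_rot: [0.981, 0.196, 0.001, 0.0]
ft_force: [3.9, 2.0, -0.5]
grip_width: 0.0255
grip_force: 18.0
```

```bash
python3 axis.py | sed -n 1,2p
```

```text
1513 [ 0.0123 -0.0109  0.004 ] [0.039  0.011  0.0899] f [4.61545583 0.92594155 1.31552156] 0.02575374391350062 [ 0.61130578 -0.01132046  0.12680489]
fit [ 4.200e-03 -1.000e-04  3.704e-01  1.000e-04] tilt x,y deg [2.032e+01 1.000e-02] n 1025 rms 0.0005507384967809425
```

Emit:
arm_command(
  deltas=[-1,0.008,0,0,0,-1,0,0,-0.05,0,-1,0,0,-0.05,0,-1,0,0,-0.04,0.1323,-1,0,0,0,0.1323,-1,0,0,0,0.1323,-1,-0.019,0.05,0,0,-1,-0.019,0.05,0,0,-1,-0.019,0.05,0,0,-1,-0.019,0.05,0,0,-1,0,0,0,0,-1,0,0,0,0],
  newtons=45,
)

```text
time: 14.55
position: [0.54, -0.2071, 0.2655]
tool_rot: [1.0, -0.001, -0.002, -0.001]
ft_force: [-0.1, 0.1, -1.6]
grip_width: 0.0255
grip_force: 45.0
```

```bash
python3 axis.py | sed -n 1,3p
python3 - <<'E'
from h import *
f=np.load("pics/ax.npz");pr=(f["K"],f["T"])
C=cloud("wrist",f["d"],pr);o=f["d"]>0
m=o&(np.hypot(C[...,0]-.568,C[...,1]+.223)<.06)&(C[...,2]>.092)&(C[...,2]<.132); Q=C[m]
for i in range(10):
    c=np.median(Q,0); c=Q.mean(0); nn=np.linalg.svd(Q-c,full_matrices=False)[2][2]; nn*=np.sign(nn[2]); e=(C[m]-c)@nn; Q=C[m][abs(e)<max(.0015,.01/(i+1))]
print("n",nn.round(4),np.degrees(np.arccos(nn[2])),np.degrees(np.arctan2(nn[1],nn[0])),"c",c.round(4),len(Q))
u,v=proj("wrist",(.579,-.2075,.1156),pr).astype(int); print(u,v)
u0,v0=u-60,v-45; cv2.imwrite("pics/d1.png",crop(f["p"][...,::-1],u0,v0,120,90,6)); print(u0,v0)
E
```

```text
1303 [ 0.0217 -0.0109  0.004 ] [0.0383 0.0107 0.0665] f [ 0.46487153  0.30911307 -1.96021161] 0.025996652677009693 [ 0.54058461 -0.20656895  0.26568124]
fit [ 3.100e-03 -2.000e-04  3.729e-01  6.000e-04] tilt x,y deg [20.45  0.03] n 997 rms 0.00034929606720751323
max s (tip end from grasp) [0.0912 0.0912 0.0912 0.0913 0.0914 0.0916 0.0922 0.0923]
n [-0.3443  0.0031  0.9388] 20.14157537129887 179.4884069660709 c [ 0.5707 -0.2269  0.1132] 4662
322 172
262 127
```

View pics/d1.png

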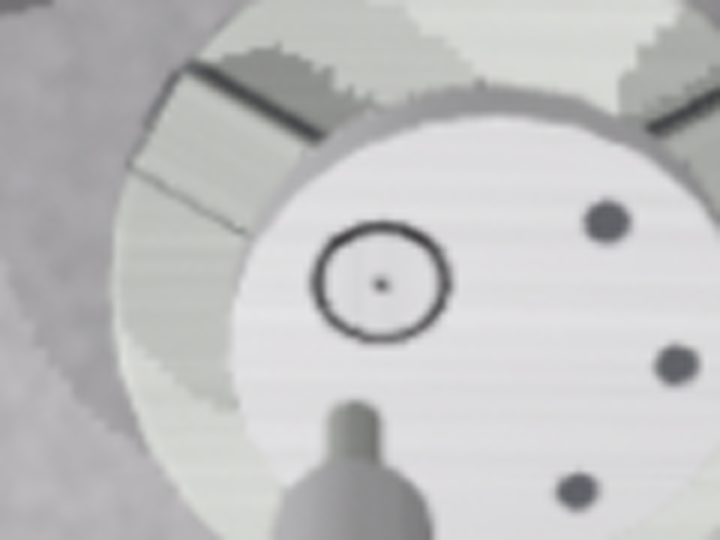

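The crop shows the ring with its centre dot at (381,284), the probe tip's end at (354,403), and three plain holes on the right. Next I'll compute the approach.

Run:
```python
from h import *
f=np.load("pics/ax.npz");pr=(f["K"],f["T"]);t,Rt=f["t"],f["Rt"]
n=np.array([-.3443,.0031,.9388]);c=np.array([.5707,-.2269,.1132])
uv=(262+(381.5/6)-.5,127+284.5/6-.5)
a=deproj("wrist",uv,0,pr=pr); K,T=pr; o=-T[:3,:3].T@T[:3,3]; w=a-o; S=o+w*((c-o)@n)/(w@n)
print("spot",S.round(4))
a=np.array([.3729,.0006,1]);a/=np.linalg.norm(a)
for s in(.092,.0945):
    tip=t+Rt@(np.array([.0031,-.0002,-.019])+s*a); q=proj("wrist",tip,pr)
    print(s,"tip",tip.round(4),"crop px",((q-[262,127]+.5)*6).round(1)); D=S-tip
    print(" tool delta",(Rt.T@D).round(4),"height along n",((tip-S)@n).round(4)); 
    G=S+n*.01-tip; print("to 10mm off along n, tool:",(Rt.T@G).round(4)," n in tool",(Rt.T@n).round(4))
```

```text
spot [ 0.5781 -0.2101  0.1159]
0.092 tip [ 0.5756 -0.2063  0.1984] crop px [353.8 429.1]
 tool delta [0.0028 0.0039 0.0825] height along n 0.0783
to 10mm off along n, tool: [-0.0007  0.0038  0.0731]  n in tool [-0.3473 -0.0044 -0.9377]
0.0945 tip [ 0.5765 -0.2063  0.196 ] crop px [353.8 416.3]
 tool delta [0.0019 0.0039 0.0801] height along n 0.0758
to 10mm off along n, tool: [-0.0015  0.0038  0.0708]  n in tool [-0.3473 -0.0044 -0.9377]
```

Emit:
arm_command(
  deltas=[-1,-0.0015,0.0038,0.025,0,-1,0,0,0.03,0,-1,0,0,0.0158,0,-1,0,0,0,0,-1,0,0,0,0],
)

```text
time: 15.22
position: [0.5408, -0.2116, 0.1967]
tool_rot: [1.0, -0.001, 0.001, 0.0]
ft_force: [-0.0, -0.1, -0.7]
grip_width: 0.0257
grip_force: 45.0
```

```bash
python3 axis.py | sed -n 1,3p
python3 - <<'E'
from h import *
f=np.load("pics/ax.npz");pr=(f["K"],f["T"]);t,Rt=f["t"],f["Rt"]
n=np.array([-.3443,.0031,.9388]); S=np.array([.5781,-.2101,.1159])
a=np.array([.3729,.0006,1]);a/=np.linalg.norm(a); tip=t+Rt@(np.array([.0031,-.0002,-.019])+.0945*a)
C=cloud("wrist",f["d"],pr); m=(f["d"]>0)&(np.linalg.norm(C-S,axis=-1)<.02)&(abs((C-S)@n)<.004); print("plane offset",np.median((C[m]-S)@n).round(4),m.sum())
print("tip",tip.round(4),"height",((tip-S)@n).round(4),"tool delta",(Rt.T@(S-tip)).round(4)); q=proj("wrist",S,pr); r=proj("wrist",tip,pr); print(q,r)
u0,v0=int(q[0])-50,int(q[1])-38; print((q-[u0,v0]+.5)*7,(r-[u0,v0]+.5)*7); cv2.imwrite("pics/d2.png",crop(f["p"][...,::-1],u0,v0,100,76,7))
E
```

```text
3043 [ 0.0128 -0.011   0.004 ] [0.0649 0.011  0.09  ] f [ 0.79558983 -0.9513683  -0.66425436] 0.025978185194372613 [ 0.54084511 -0.21186087  0.19692503]
fit [ 0.0035 -0.0009  0.3736 -0.0019] tilt x,y deg [20.49 -0.11] n 993 rms 0.00036042170784203687
max s (tip end from grasp) [0.1067 0.1068 0.1068 0.1069 0.1069 0.1069 0.107  0.1074]
plane offset -0.0 2060
tip [ 0.5771 -0.2119  0.1275] height 0.0112 tool delta [ 0.001  -0.0018  0.0116]
[319.01420178 191.57820137] [321.75340768 196.65774019]
[353.59941247 273.54740959] [372.77385374 309.10418131]
```

View pics/d2.png

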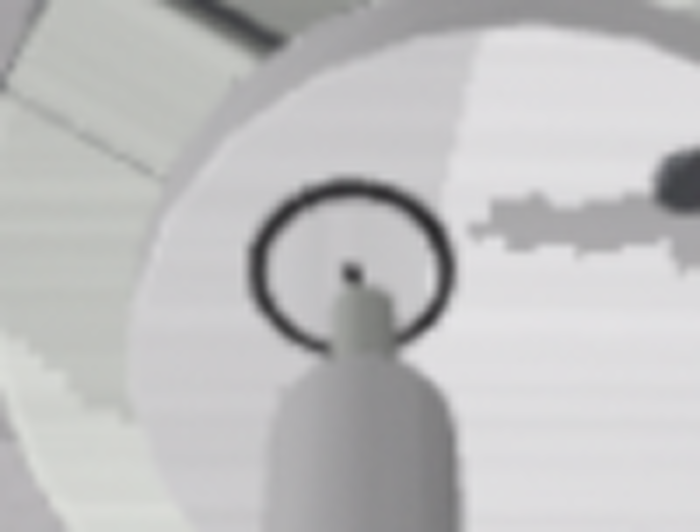

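Emit:
arm_command(
  deltas=[-1,0,-0.001,0.003,0,-1,0,0,0.003,0,-1,0,0,0.0028,0,-1,0,0,0,0,-1,0,0,0,0],
)

```text
time: 15.9
position: [0.5399, -0.2108, 0.1869]
tool_rot: [1.0, -0.001, -0.0, -0.0]
ft_force: [-0.0, -0.2, -1.6]
grip_width: 0.0255
grip_force: 45.0
```

```bash
cat > chk.py <<'E'
from h import *
import subprocess
F=[];Ts=[]
out=subprocess.run(["python3","axis.py"],capture_output=True,text=True).stdout.split("\n"); print(out[1])
v=np.fromstring(out[1].split("[")[1].split("]")[0],sep=" ")
f=np.load("pics/ax.npz");pr=(f["K"],f["T"]);t,Rt=f["t"],f["Rt"]
n=np.array([-.3443,.0031,.9388]); S=np.array([.5781,-.2101,.1159])
C=cloud("wrist",f["d"],pr); m=(f["d"]>0)&(np.linalg.norm(C-S,axis=-1)<.025)&(np.linalg.norm(C-S,axis=-1)>.008)&(abs((C-S)@n)<.004); off=np.median((C[m]-S)@n)
a=np.array([v[2],v[3],1]);a/=np.linalg.norm(a); tip=t+Rt@(np.array([v[0],v[1],-.019])+.0945*a); d=tip-S
h=d@n-off; print("relaxed-tip height above face",h.round(4),"lateral world",(d-(d@n)*n).round(4),"axis err deg",np.degrees(np.arccos(min(1,-(Rt@a)@n))).round(2),"off",off.round(4),t)
for i in range(6): imaging.camera("side"); F.append(status.get_obs()["ft_force"])
F=np.mean(F,0); print("F",F.round(2),"along n",(F@n).round(2))
E
python3 chk.py
```

```text
fit [ 3.500e-03 -7.000e-04  3.759e-01 -3.000e-04] tilt x,y deg [ 2.06e+01 -2.00e-02] n 993 rms 0.0003609996486709198
relaxed-tip height above face 0.0021 lateral world [-0.0007 -0.     -0.0003] axis err deg 0.76 off -0.0001 [ 0.53997105 -0.21075217  0.18696626]
this script no longer has the robotException ignored in: <_io.TextIOWrapper mode='rw' encoding='UTF-8'>
Traceback (most recent call last):
BrokenPipeError: [Errno 32] Broken pipe
```

```bash
sed -i 's/^import subprocess$/from axis import */; /^out=/d; /^v=np.from/d; s/^f=np.load.*$/pr=(K,T)/; s/f\["d"\]/d/g; s/; d=tip-S/; D=tip-S/; s/h=d@n/h=D@n/; s/(d-(d@n)\*n)/(D-(D@n)*n)/' chk.py; python3 chk.py | grep -v "max s\|^\[("
```

```text
3133 [ 0.0011 -0.011   0.004 ] [0.0657 0.011  0.085 ] f [-0.33538715  0.06713033 -1.33225618] 0.025989654469373832 [ 0.53999386 -0.21076873  0.18703067]
fit [ 0.0037 -0.0007  0.372   0.0009] tilt x,y deg [20.41  0.05] n 995 rms 0.0003636589812107228
relaxed-tip height above face 0.0021 lateral world [-0.0007 -0.0001 -0.0003] axis err deg 0.65 off -0.0001 [ 0.53999386 -0.21076873  0.18703067]
F [ 0.02  0.19 -1.71] along n -1.61
```

Emit:
arm_command(
  deltas=[-1,0.0004,0,0.0009,0,-1,0.0004,0,0.0009,0,-1,0.0004,0,0.0009,0,-1,0.0003,0,0.001,0,-1,0,0,0,0,-1,0,0,0,0],
)

```text
time: 17.05
position: [0.5414, -0.2107, 0.1834]
tool_rot: [1.0, -0.001, 0.0, 0.0]
ft_force: [-0.6, 0.2, 0.3]
grip_width: 0.0258
grip_force: 45.0
```

```bash
python3 chk.py | grep -v "max s\|^\[("
```

```text
3091 [ 0.0028 -0.011   0.004 ] [0.0643 0.011  0.0802] f [-1.79424098  0.21602469  0.26036504] 0.025348911044315754 [ 0.54140167 -0.21067065  0.18332116]
fit [ 0.0039 -0.0005  0.3714 -0.0037] tilt x,y deg [20.37 -0.21] n 1002 rms 0.0003652829499710841
relaxed-tip height above face -0.0019 lateral world [-0.0006  0.0001 -0.0002] axis err deg 0.71 off -0.0001 [ 0.54140167 -0.21067065  0.18332116]
F [-0.57  0.21  0.08] along n 0.27
```

Emit:
arm_command(
  deltas=[-1,0.0003,0,0.0009,0,-1,0.0004,0,0.0009,0,-1,0,0,0,0,-1,0,0,0,0],
)

```text
time: 17.9
position: [0.5421, -0.2107, 0.1815]
tool_rot: [1.0, -0.001, -0.0, 0.0]
ft_force: [-1.2, 0.3, 1.3]
grip_width: 0.0253
grip_force: 45.0
```

```bash
python3 chk.py | grep -v "max s\|^\[("
```

```text
3078 [ 0.0033 -0.011   0.004 ] [0.0636 0.011  0.0785] f [-1.43766704  1.08370409  1.04658347] 0.026038917017220168 [ 0.54212746 -0.2107004   0.18151062]
fit [ 0.0038 -0.0006  0.3707 -0.0015] tilt x,y deg [20.34 -0.08] n 994 rms 0.0003587265213958973
relaxed-tip height above face -0.0039 lateral world [-0.0007  0.0001 -0.0002] axis err deg 0.65 off -0.0001 [ 0.54212746 -0.2107004   0.18151062]
F [-1.28  0.33  1.18] along n 1.55
```

The force has changed by 3.16 N, which is about 4.2 mm of tip travel (half-way). The tip is centred to within 1 mm and the probe is square to within 0.7°, so I'm handing in.

```bash
python3 -c "
from rig import order
print(order.hand_in())"
```

```text
the job is handed in; nothing more can be done
None
```

I handed the job in at about 18 s of the 48 s limit: the selector is on the long wide mark, and the probe is held about 0.7° off square with its tip within 1 mm of the ring's centre, pressed in about 4 mm of 8; I did not re-photograph the other items on the bench.

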